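Show the bench camera a hidden lock nut with an inspection mirror

ROBOT

A 7-joint arm with a two-finger parallel gripper is mounted at the origin on a cart in front of the work surface, level with it; the furniture and walls round the work are solid. World frame = base frame: x ahead of the robot, y to its left, z up, the work surface at z = 0. Lengths are in m, angles in rad, forces in N, time in s.
With the tool pointing down it reaches from about 0.4 to 0.85 m from the base axis. Payload 4.4 kg.
Tool frame: the origin (TCP) lies on the centre line of the jaws, within the pads' length; the fingertips stand 25 mm ahead of it and the grasp point (between the pads) lies 6 mm ahead of it; y points along the fingers, z is the direction in which the jaws open and shut, and the axes are right-handed (so a half turn about y gives the same grasp; the last joint's range is limited). The gripper opens to 94 mm and grips with 3 to 60 N. Pads are 16 mm wide; open, the fingers measure 119 mm over their backs; the gripper's body (75 mm by 177 mm) begins 78 mm behind the grasp point.
Start: joints at [1.166, 0.628, 0.038, 1.517, -0.027, 0.996, -0.02], TCP at [0.216, -0.613, 0.23] pointing down, gripper open.
Joint ranges: [-3.06, 3.06], [-0.37, 2.12], [-1.25, 1.32], [0.18, 2.47], [-1.1, 4.24], [0.23, 1.98], [-2.94, 2.94]. Speed limits (rad/s): [2.57, 2.57, 3.14, 3.14, 3.14, 3.14, 3.14].

INTERFACE

Orientations are given as a unit quaternion [x, y, z, w].
In Python, from cell import robot gives the robot as it stands.
- The arm moves only by the tool step_arm, never from a script. Its argument "moves" is a list of rows, each a list of 3 entries, a list of its own where there are three numbers: the shift along the world's x, y, z in units of 60 mm (1.0 is 60 mm), then the turn, a rotation vector about the world's x, y, z in units of 8 degrees (1.0 is 8 degrees), then the finger opening in mm, from 0 to 94. In form: [[[x, y, z], [wx, wy, wz], hand], ...]. A call has 1 to 12 rows; each row shifts and turns the commanded pose from where the row before left it; what a row does not reach is not made up. A row lasts 1/8 s, in which the tool goes at most 62.5 mm and 10.7 degrees, less where a joint would pass 70% of its speed; a pose out of reach is approached as far as the arm can. A call is refused whole if a number of a shift passes 1 or a number of a turn 1, either way. A call with a gripper value outside its range is refused whole. The fingers move at their own pace and stop on an object; "squeeze" is the grip in N (left out, the last holds). Time passes only in rows, so rows that do not move let the fingers close. It gives the time, the measured TCP pose, the force and the opening at its end, in the units of the state.
- robot.get_state(): the state, without advancing time (a new reading comes with each control period).
- robot.camera(name): name is "scene" or "top"; returns the picture (384x512x3 uint8, red, green, blue); there is no depth.
- robot.camera_params(name): a dict with "vfov" (degrees; the focal length in pixels is half the picture's height over the tangent of half this angle, whatever the lens; pixels are square), "cx", "cy" (the principal point, pixels), "xyz" and "orientation" of the camera in the world. Camera axes: x right, y up, looking along -z (the intrinsics and any distortion apply to the point x, -y, -z); pixel columns grow to the right and rows downward; lengths in m; the calibration is good to about 2 mm. A picture is of the moment at which its call begins. camera_params takes no time and is no camera call.
- robot.sign_off(): hands the job in, once; it reports no verdict.
The state is a dict: "clock": time; "joints": joint angles; "joint_vel": joint speeds; "tau": joint torques, N m; "position": TCP position; "ee_rot": TCP orientation; "ft_force": force on the tool from outside, world axes, zero at the start; "moment": the same for the moment, N m; "width": finger opening in m.
Only numpy, scipy, OpenCV 4.12 (cv2) and the standard library are available. Lean on these libraries where they do the work, as an engineer would, in place of code of your own. Each camera call takes 0.05 s, during which the arm holds its last target.

TASK

The lock nut on the inner side of the gear case's front wall has to be checked for its paint stripe, and the bench camera, which looks in level through the bore in that wall, cannot see it directly. Take the inspection mirror out of the slotted tool rack, leaving the two screwdrivers in their places, and lower its head gently through the open hatch in the case's roof until the glass stands behind the bore, in the camera's line of view. Turn and tilt the mirror until the camera sees the nut in the middle of the glass, and finish while holding it still at that angle, the mirror touching nothing but the gripper.

Things in the scene. Friction and masses are not known exactly. Their poses are not given: they have to be found in the camera images.
- mirror: inspection mirror hanging handle up in the rack: flat black handle 16 (x) x 26 (y) mm, 4 to 104 mm above the origin, gripped best over the 16 mm in its upper half; 6 mm stem down to a swivel 115 mm below. Origin: on the stem's axis under the 26 mm collar that sits on the rack. z up along the handle, -x the side to which the glass looks. 243 mm in all, about 90 g.
- glass (a point): centre of the mirror's rectangular glass on its silvered face, 12 mm in front of the swivel (115 mm below the mirror's origin). Own -x points square out of the silvered face, y is the width (56 mm), z the height (44 mm). Black backing 59 x 47 mm; the swivel ball ends 17 mm behind the face.
- mirror_head (a joint): angle of the stiff swivel between stem and glass about the mirror's y axis, rad: 0 = glass in line with the stem, positive = glass looks upwards. Starts anywhere in -0.3 to 0.3 and stays so unless forced (0.06 N m); leave it and tilt the whole mirror by its handle.
- gear_case: fixed grey gear case and bench camera on one plate. Origin: on the bench under the hatch's centre; x the way the camera looks, z up. Case x -90 to 60, y -135 to 60, z 12 to 127 mm, walls and roof 10 mm, empty but for the nut; 50 mm bore in the front wall at y 0, z 80. Camera at x -260 to -180, 100 mm high. Best place for the glass's centre: (0, 0, 80) mm.
- hatch (a point): centre of the open hatch in the case's roof, at the roof's upper face 127 mm above the bench: a rectangular opening, 85 mm (case x) by 90 mm (case y). Axes as the gear case.
- lens (a point): front of the bench camera's lens, at case (-180, 0, 80) mm; the camera looks level along case +x through the middle of the bore. Axes as the gear case.
- lock_nut (a point): centre of the inner face of the brass lock nut (25 mm hexagon, white paint stripe) on the inside of the front wall, at case (-65, -85, 65) mm; the face looks along case +x, away from the camera. Axes as the gear case.
- sight_point (a point): point in the air on the line from lens to nut, at case (-108, -53, 71) mm. With the glass's centre at case (0, 0, 80) mm, the camera sees the nut in the middle of the glass when the line square out of the glass (glass -x) passes through this point, 121 mm away. Axes as the gear case.
- tool_rack: fixed plywood rack 80 x 244 x 150 mm, origin on the bench under its middle. Top at z 150 with 10 mm slots at y -70, 0, 70 mm, open to own -x, from x -40 to 5 mm, and a front lip 5 mm high (x -40 to -32). The mirror's stem hangs at x -12 in any one slot: lift it 10 to 15 mm, then draw it out to -x by 80 mm before raising it (the glass cannot pass up through the slot).
- long_screwdriver: orange-handled screwdriver, 240 mm, hanging handle up in another slot, to be left there; handle 26 mm thick, its top 108 mm above the rack's top. Origin half-way along it, 14 mm in front of its shaft.
- short_screwdriver: yellow-handled screwdriver, 170 mm, hanging handle up in the third slot, to be left there; handle 26 mm thick, its top 76 mm above the rack's top. Origin half-way along it, 14 mm in front of its shaft.
Not all that is in view belongs to the job. Of the things that look like the mirror, the larger one is meant.

How it is judged:
On the way, in this order (a step that is already met when the one before it is completed fails the run):
1. the mirror is in the gripper and out of the rack (contact force between the fingers and mirror above 1 N and distance of mirror from where it was at the start of the episode above 0.08 m), for 0.2 s.
2. the mirror's head is inside the gear case, under the hatch (contact force between the fingers and mirror above 1 N and x of glass in the frame of gear_case between -0.045 and 0.045 m and y of glass in the frame of gear_case between -0.045 and 0.045 m and z of glass in the frame of gear_case below 0.105 m), for 0.2 s.
At the end, for the whole second after the job is handed in: Mirror held still, clear of the case; glass centre within 20 mm of the camera's axis and 30 mm of the hatch centre along it; the line square out of the silvered face passes the sight point within 15 mm across and 16 mm in height, so the camera sees the nut; screwdrivers within 30 mm of their places (contact force between the fingers and mirror above 1 N and contact force between mirror and gear_case below 0.5 N and x of glass in the frame of gear_case between -0.03 and 0.03 m and y of glass in the frame of gear_case between -0.02 and 0.02 m and z of glass in the frame of gear_case between 0.06 and 0.1 m and x of sight_point in the frame of glass below -0.06 m and y of sight_point in the frame of glass between -0.015 and 0.015 m and z of sight_point in the frame of glass between -0.016 and 0.016 m and linear speed of mirror below 0.02 m/s and angular speed of mirror below 0.1 rad/s and distance of each of long_screwdriver, short_screwdriver from where it was at the start of the episode below 0.03 m); the arm keeps its last pose, push and grip.
It fails at once if the mirror is knocked hard on the gear case (over 20 N) (contact force between mirror and gear_case above 20 N).
It fails at once if a screwdriver is knocked out of its place in the rack (moved over 40 mm) (distance of any of long_screwdriver, short_screwdriver from where it was at the start of the episode above 0.04 m).
It also fails if it takes over 42 s, if anything falls off the work surface, if the arm or the gripper's body presses on something with over 40 N, if the wrist force passes 120 N, or if a joint passes its speed limit or range.

## Working session

There is one attempt and no reset: what is moved stays moved. The work goes in short steps, Python scripts to look and compute and a tool call to move; the robot and the scene stay as the last step left them, time stands still between calls to the robot, and variables do not carry over. Pictures are saved under pics/ and viewed, and the job is handed in when it is done.

Besides the shell and the picture viewer there is one more tool, called as name(argument=value, ...) on one line, values as JSON. step_arm: Moves the arm, as the interface text tells. Its arguments: {"type":"object","properties":{"moves":{"type":"array"},"squeeze":{"type":"number"}},"required":["moves"]}

```bash
ls; mkdir -p pics; python3 - <<'E'
from cell import robot
import cv2
print(robot.get_state())
for n in("scene","top"):
    cv2.imwrite(f"pics/{n}0.png",cv2.resize(robot.camera(n)[:,:,::-1],None,fx=1.5,fy=1.5,interpolation=cv2.INTER_CUBIC))
    print(n,robot.camera_params(n))
E
```

```text
pics
{'clock': 0.0, 'joints': array([ 1.16620497,  0.62929805,  0.03842831,  1.51834632, -0.0269829 ,
        0.99629436, -0.01998363]), 'joint_vel': array([ 0.00131047,  0.00099585,  0.00033658,  0.00019469,  0.00185853,
       -0.00083353, -0.00091596]), 'tau': array([ 4.06974741e-04, -5.49720097e+01,  1.14390336e+00, -1.86634809e+01,
       -5.21501584e-02,  2.37293617e-02,  1.39864906e-04]), 'position': array([ 0.21585454, -0.61246733,  0.22959193]), 'ee_rot': array([-0.11934027,  0.69761883, -0.69634783,  0.11910317]), 'ft_force': array([-0.8857758 , -0.13817965, -0.53476127]), 'moment': array([0.01787912, 0.02937404, 0.00040396]), 'width': 0.09404907092131903}
scene {'vfov': 55.46365714369645, 'cx': 257.95128142185337, 'cy': 196.9837200457943, 'xyz': array([-0.09258043,  0.80690129,  0.84487711]), 'orientation': array([-0.15469496,  0.37713561,  0.83632801, -0.3665974 ])}
top {'vfov': 45.21023526836641, 'cx': 255.73975447193757, 'cy': 196.94863652531487, 'xyz': array([-0.09419884,  0.51961554,  1.30277404]), 'orientation': array([-0.12803026,  0.20893989,  0.84176061, -0.48103165])}
```

View pics/scene0.png

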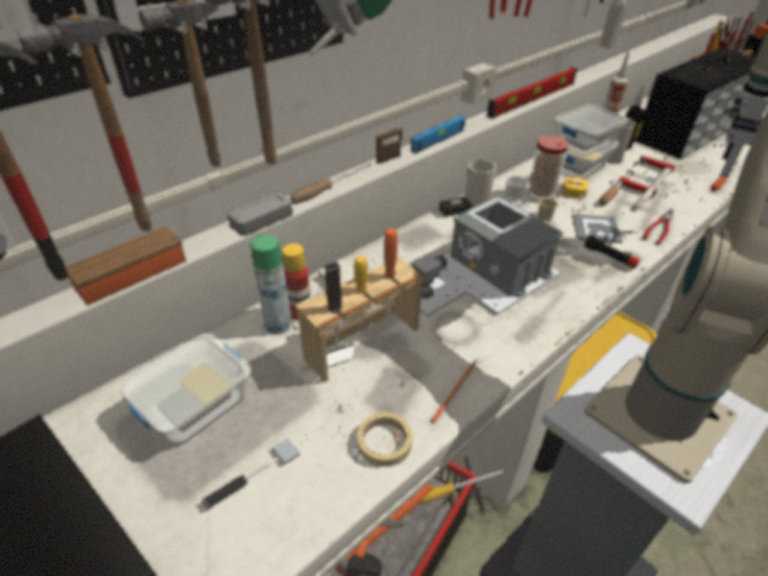

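View pics/top0.png

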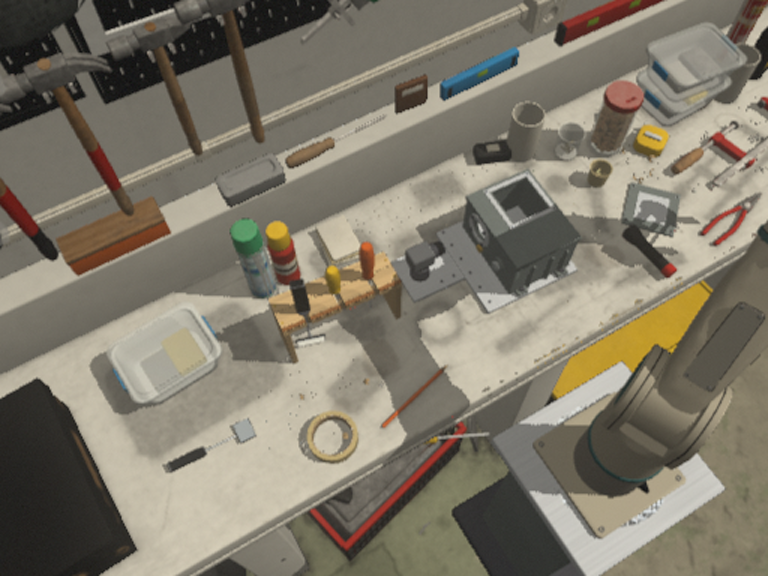

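```bash
cat > h.py <<'E'
import numpy as np, cv2
from scipy.spatial.transform import Rotation as R
P={'scene':dict(vfov=55.46365714369645,cx=257.95128142185337,cy=196.9837200457943,xyz=[-0.09258043,0.80690129,0.84487711],q=[-0.15469496,0.37713561,0.83632801,-0.3665974]),
'top':dict(vfov=45.21023526836641,cx=255.73975447193757,cy=196.94863652531487,xyz=[-0.09419884,0.51961554,1.30277404],q=[-0.12803026,0.20893989,0.84176061,-0.48103165])}
def cam(n):
    p=P[n]; f=192/np.tan(np.radians(p['vfov']/2)); return f,p['cx'],p['cy'],np.array(p['xyz']),R.from_quat(p['q']).as_matrix()
def ray(n,u,v):
    f,cx,cy,c,M=cam(n); d=M@np.array([(u-cx)/f,-(v-cy)/f,-1]); return c,d/np.linalg.norm(d)
def plane(n,u,v,z):
    c,d=ray(n,u,v); return c+d*(z-c[2])/d[2]
def proj(n,X):
    f,cx,cy,c,M=cam(n); q=(np.atleast_2d(X)-c)@M; return np.c_[cx+f*q[:,0]/-q[:,2],cy-f*q[:,1]/-q[:,2]]
def tri(a,b):
    c1,d1=ray('scene',*a);c2,d2=ray('top',*b)
    t=np.linalg.lstsq(np.c_[d1,-d2],c2-c1,rcond=None)[0]
    p,q=c1+t[0]*d1,c2+t[1]*d2; return (p+q)/2,np.linalg.norm(p-q)
E
python3 - <<'E'
from cell import robot
import cv2,numpy as np
for n in("scene","top"):
    im=robot.camera(n)[:,:,::-1]; cv2.imwrite(f"pics/{n}_raw.png",im)
im=cv2.imread("pics/scene_raw.png")
def crop(n,x0,y0,w,h,k,o):
    im=cv2.imread(f"pics/{n}_raw.png")[y0:y0+h,x0:x0+w]; cv2.imwrite("pics/"+o,cv2.resize(im,None,fx=k,fy=k,interpolation=cv2.INTER_CUBIC))
crop('scene',190,140,100,120,5,'s_rack.png');crop('scene',270,120,110,100,6,'s_case.png')
crop('top',170,150,110,100,6,'t_rack.png');crop('top',255,105,140,110,5,'t_case.png')
E
```

```text
(no output)
```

View pics/s_rack.png

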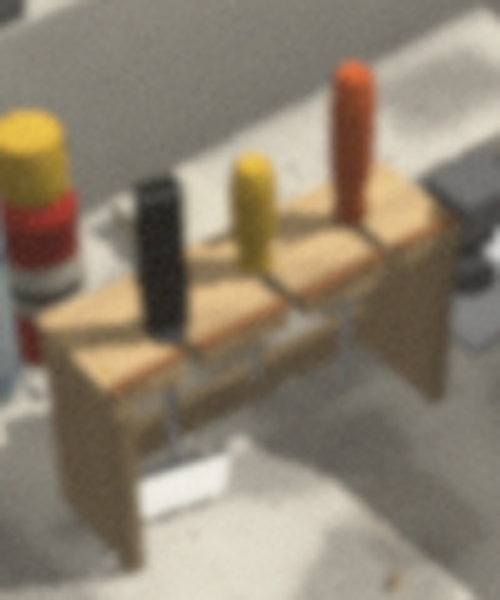

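View pics/t_rack.png

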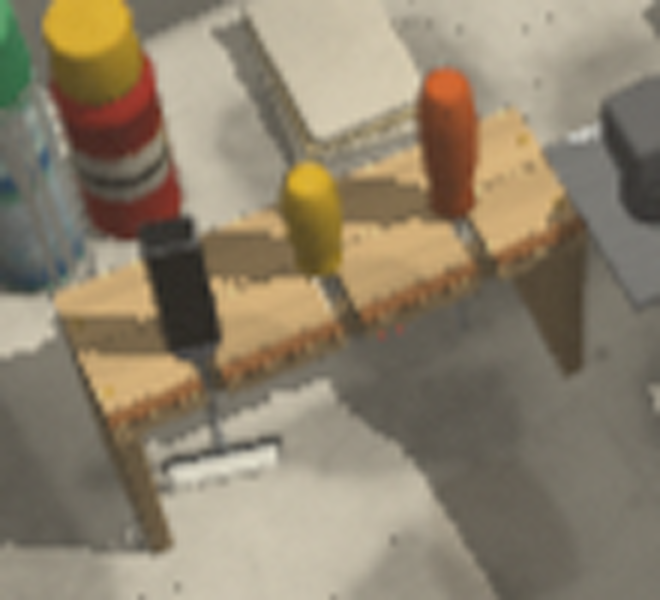

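View pics/s_case.png

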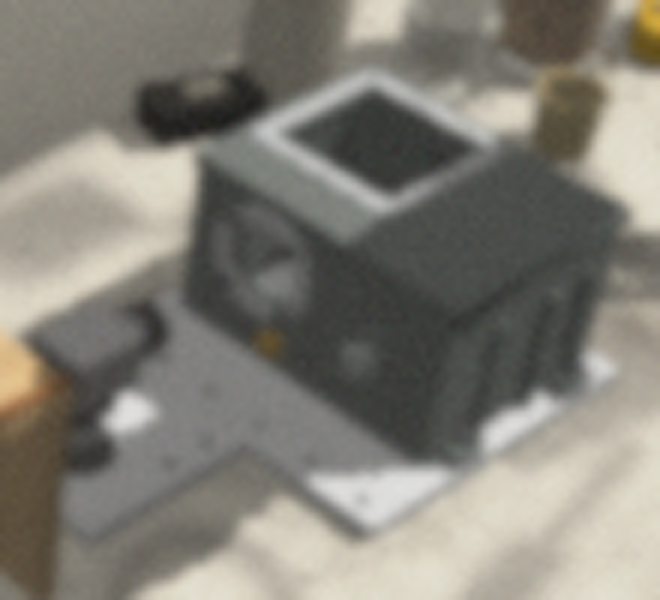

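View pics/t_case.png

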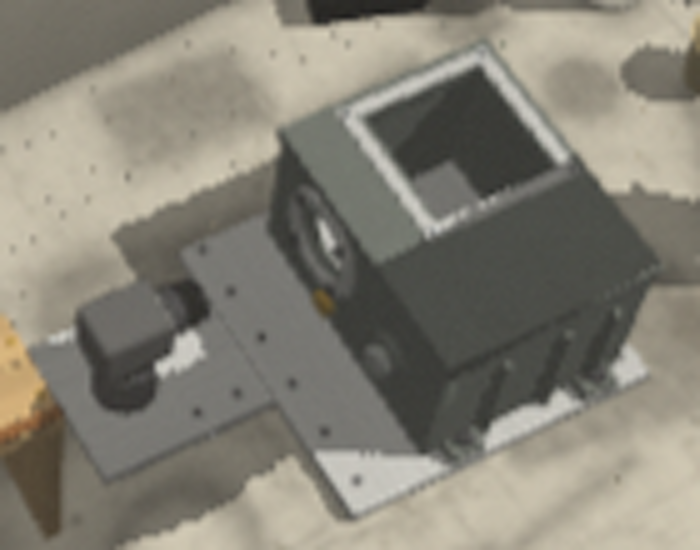

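```bash
python3 - <<'E'
from h import *
c=lambda n,x,y,k,ox,oy:((x+.5)/k-.5+ox,(y+.5)/k-.5+oy)
T=lambda x,y:c('top',x,y,5,255,105); S=lambda x,y:c('s',x,y,6,270,120)
ti=[(362,118),(482,66),(567,165),(436,215)]; to=[(347,112),(485,43),(580,160),(428,237)]; tr=[(280,133),(660,268),(440,370)]
si=[(283,132),(378,85),(470,145),(395,193)]; so=[(257,132),(370,70),(497,143),(385,212)]; sr=[(200,152),(628,212),(450,325)]
for nm,a,b in(('inner',si,ti),('outer',so,to),('roof',sr,tr)):
    for p,q in zip(a,b):
        X,e=tri(S(*p),T(*q)); print(nm,X.round(4),round(e,4),'top@127',plane('top',*T(*q),.127).round(4)[:2],'scene@127',plane('scene',*S(*p),.127).round(4)[:2])
# rack
T=lambda x,y:c('top',x,y,6,170,150); S=lambda x,y:c('s',x,y,5,190,140)
for nm,p,q,z in(('rackL front',(110,390),(115,425),.155),('rackLback',(38,320),(55,300),.15),('rackRfront',(455,213),(585,220),.155),('rackRback',(380,165),(512,108),.15),
  ('handletop',(157,182),(168,228),.254),('orange',(353,65),(447,75),.258),('yellow',(252,158),(308,170),.226)):
    X,e=tri(S(*p),T(*q)); print(nm,X.round(4),round(e,4),plane('top',*T(*q),z).round(4)[:2],plane('scene',*S(*p),z).round(4)[:2])
E
```

```text
inner [ 0.555  -0.0995  0.1328] 0.0032 top@127 [ 0.5599 -0.1022] scene@127 [ 0.5585 -0.1071]
inner [ 0.5539 -0.1908  0.1271] 0.0011 top@127 [ 0.5545 -0.1907] scene@127 [ 0.5534 -0.1909]
inner [ 0.4774 -0.1956  0.1157] 0.0139 top@127 [ 0.465  -0.1905] scene@127 [ 0.4758 -0.1794]
inner [ 0.4696 -0.095   0.136 ] 0.0038 top@127 [ 0.476  -0.0993] scene@127 [ 0.4747 -0.1066]
outer [ 0.5699 -0.0975  0.1254] 0.0007 top@127 [ 0.5686 -0.0967] scene@127 [ 0.5688 -0.0955]
outer [ 0.5702 -0.205   0.1241] 0.0 top@127 [ 0.5685 -0.2032] scene@127 [ 0.5675 -0.2009]
outer [ 0.4698 -0.2038  0.1195] 0.0046 top@127 [ 0.4639 -0.1997] scene@127 [ 0.4664 -0.1932]
outer [ 0.4645 -0.0844  0.1294] 0.0009 top@127 [ 0.4652 -0.0857] scene@127 [ 0.4668 -0.0874]
roof [ 0.5744 -0.0501  0.1304] 0.0006 top@127 [ 0.5766 -0.0516] scene@127 [ 0.5772 -0.0542]
roof [ 0.3758 -0.1939  0.1251] 0.0003 top@127 [ 0.3752 -0.1927] scene@127 [ 0.3744 -0.1912]
roof [ 0.3871 -0.0423  0.117 ] 0.0028 top@127 [ 0.3845 -0.0373] scene@127 [ 0.379  -0.0308]
rackL front [0.4826 0.4182 0.1533] 0.0034 [0.4801 0.4175] [0.483  0.4197]
rackLback [0.5565 0.4128 0.1502] 0.0013 [0.556  0.4124] [0.5574 0.4129]
rackRfront [0.4641 0.1757 0.1533] 0.0014 [0.4626 0.176 ] [0.4635 0.1774]
rackRback [0.5376 0.1704 0.1455] 0.0049 [0.5375 0.1727] [0.5308 0.174 ]
handletop [0.5047 0.364  0.2533] 0.0002 [0.5042 0.364 ] [0.5042 0.3645]
orange [0.508  0.2217 0.2587] 0.0002 [0.5083 0.2214] [0.5088 0.221 ]
yellow [0.5145 0.2915 0.2259] 0.0005 [0.5147 0.2916] [0.5141 0.2914]
```

```bash
cat > fit.py <<'E'
from h import *
from scipy.optimize import least_squares
c=lambda x,y,k,ox,oy:((x+.5)/k-.5+ox,(y+.5)/k-.5+oy)
T=lambda x,y:c(x,y,5,255,105); S=lambda x,y:c(x,y,6,270,120)
obs=[('top',T(280,133),(-.09,.06,.127)),('top',T(660,268),(.06,-.135,.127)),('top',T(440,370),(-.09,-.135,.127)),
('scene',S(200,152),(-.09,.06,.127)),('scene',S(628,212),(.06,-.135,.127)),('scene',S(450,325),(-.09,-.135,.127)),('top',T(425,452),(-.09,-.135,.012)),('scene',S(437,460),(-.09,-.135,.012))]
def res(p):
    r=[]
    for n,uv,m in obs:
        X=R.from_euler('z',p[2]).apply(m)+[p[0],p[1],0]; r+=list(proj(n,X)[0]-uv)
    return np.array(r)
s=least_squares(res,[.515,-.143,-1.6],loss='soft_l1')
print(s.x,np.degrees(s.x[2])); print(res(s.x).reshape(-1,2).round(1))
E
python3 fit.py; python3 - <<'E'
from h import *
M=R.from_quat([-0.11934027,  0.69761883, -0.69634783,  0.11910317]).as_matrix(); print(M.round(3))
def crop(n,x0,y0,w,h,k,o):
    im=cv2.imread(f"pics/{n}_raw.png")[y0:y0+h,x0:x0+w]; cv2.imwrite("pics/"+o,cv2.resize(im,None,fx=k,fy=k,interpolation=cv2.INTER_CUBIC))
crop('top',185,175,45,60,10,'t_m.png')
# verify fit overlays
p=np.array([.515,-.143,-1.6])
E
```

```text
[ 0.5130292  -0.13958624 -1.62399394] -93.04799846073898
[[ 0.1 -0.4]
 [-0.1  0.1]
 [ 1.7 -0.4]
 [-0.3  0.1]
 [ 0.  -0.2]
 [ 1.2 -2.1]
 [-0.9  1.7]
 [-2.6  2. ]]
[[-0.943 -0.001  0.332]
 [-0.332  0.002 -0.943]
 [ 0.    -1.    -0.002]]
```

View pics/t_m.png

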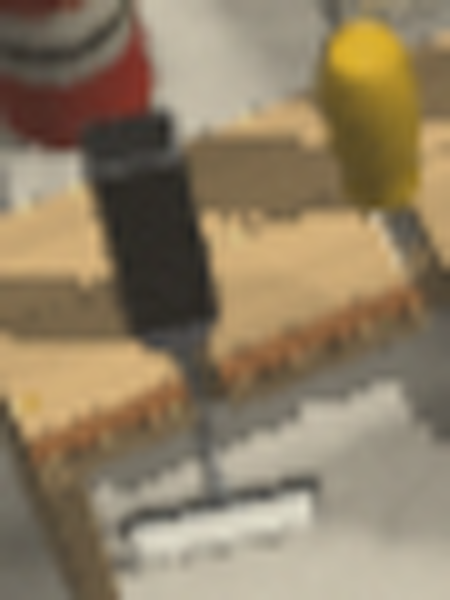

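```bash
cat > ov.py <<'E'
from h import *
import sys
def overlay(n,im,pose,box,k,out):
    x0,y0,w,h=box
    a=cv2.resize(im[y0:y0+h,x0:x0+w],None,fx=k,fy=k,interpolation=cv2.INTER_CUBIC)
    def dr(pts,col,close=True):
        X=R.from_euler('z',pose[2]).apply(np.array(pts)/1000.)+[pose[0],pose[1],0]
        q=(proj(n,X)-[x0,y0]+.5)*k-.5
        cv2.polylines(a,[np.int32(q.round()).reshape(-1,1,2)],close,col,1,cv2.LINE_AA)
    dr([(-90,60,127),(60,60,127),(60,-135,127),(-90,-135,127)],(0,0,255))
    dr([(-42.5,45,127),(42.5,45,127),(42.5,-45,127),(-42.5,-45,127)],(0,255,0))
    dr([(-90,60,12),(-90,-135,12),(60,-135,12)],(255,0,0),False)
    dr([(-90,-135,12),(-90,-135,127)],(255,0,0),False)
    t=np.linspace(0,6.3,40); dr(np.c_[-90+0*t,25*np.cos(t),80+25*np.sin(t)],(255,255,0))
    cv2.imwrite(out,a)
E
python3 - <<'E'
from ov import *
p=(.514,-.1425,np.radians(-93))
overlay('top',cv2.imread('pics/top_raw.png'),p,(300,105,95,100),8,'pics/ot1.png')
overlay('scene',cv2.imread('pics/scene_raw.png'),p,(295,125,85,80),8,'pics/os1.png')
E
```

```text
(no output)
```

View pics/ot1.png

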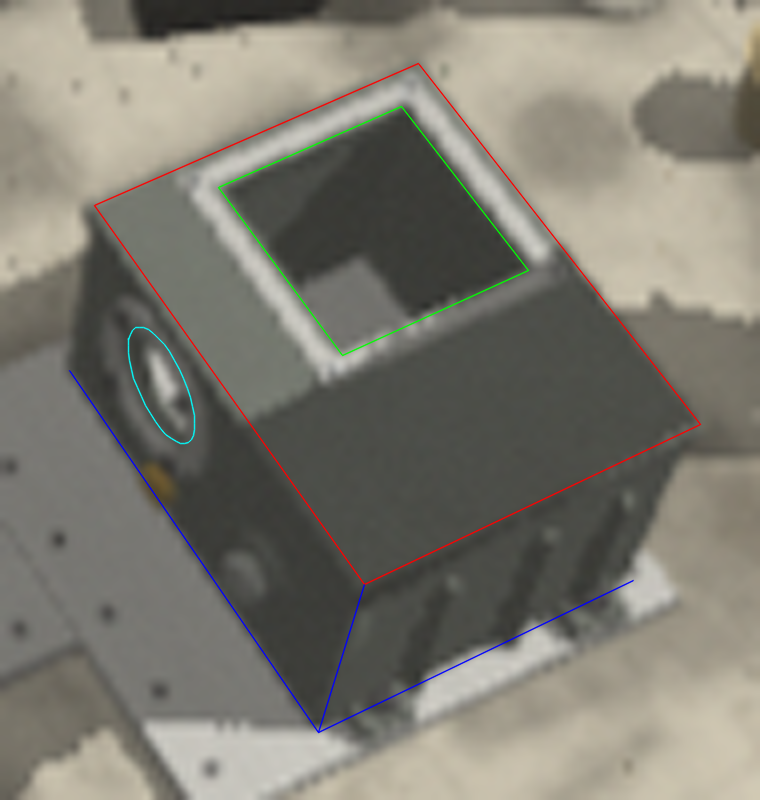

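View pics/os1.png

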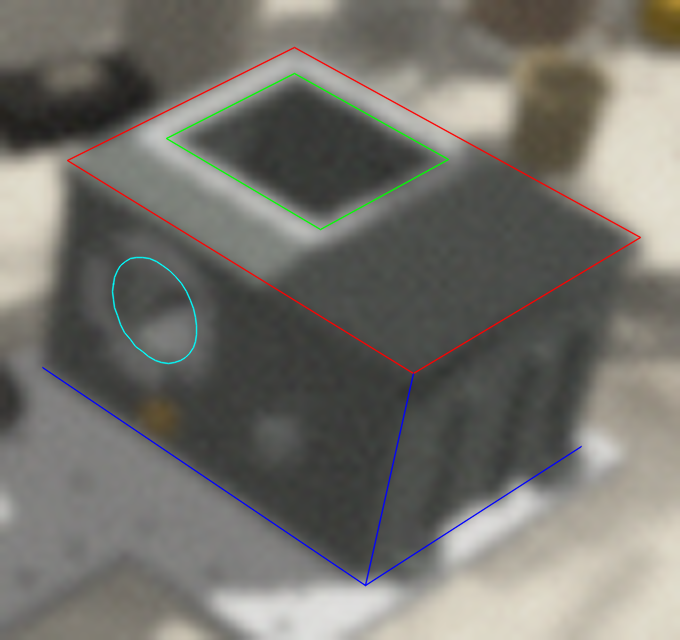

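step_arm(moves=[[[0.63,0.63,0.45],[0,0,0.42],94],[[0.63,0.63,0.45],[0,0,0.42],94],[[0.63,0.63,0.45],[0,0,0.42],94],[[0.63,0.63,0.45],[0,0,0.42],94],[[0.63,0.63,0.45],[0,0,0.42],94],[[0.63,0.63,0.45],[0,0,0.42],94],[[0.63,0.63,0.45],[0,0,0.42],94],[[0.19,0.97,0],[0,0,0.42],94],[[0.19,0.97,0],[0,0,0.42],94],[[0.19,0.97,0],[0,0,0.42],94]])

```text
clock: 1.45
position: [0.5149, -0.1719, 0.4194]
ee_rot: [0.316, -0.632, 0.633, -0.316]
ft_force: [1.0, -1.2, -0.0]
width: 0.0942
```

step_arm(moves=[[[0.19,0.97,0],[0,0,0.42],94],[[0.19,0.97,0],[0,0,0.42],94],[[0.19,0.97,0],[0,0,0.42],94],[[-0.1,0.86,0],[0,0,0.42],94],[[-0.1,0.86,0],[0,0,0.42],94],[[-0.1,0.86,0],[0,0,0.42],94],[[-0.1,0.86,0],[0,0,0.42],94],[[-0.1,0.86,0],[0,0,0.42],94],[[-0.1,0.86,0],[0,0,0.42],94],[[-0.1,0.86,0],[0,0,0.42],94],[[0,0,0],[0,0,0],94]])

```text
clock: 2.82
position: [0.5044, 0.3667, 0.4186]
ee_rot: [-0.487, 0.514, -0.511, 0.487]
ft_force: [-0.4, 0.1, -0.6]
width: 0.094
```

```bash
cat > st.py <<'E'
from cell import robot
from h import *
def st():
    s=robot.get_state(); M=R.from_quat(s['ee_rot']).as_matrix()
    print('t',s['clock'],'pos',s['position'].round(4),'z az',np.degrees(np.arctan2(M[1,2],M[0,2])).round(2)); print(M.round(3)); print('q',s['joints'].round(2),'F',s['ft_force'].round(2),'w',round(s['width'],4)); return s,M
E
python3 - <<'E'
from st import *
st()
# mirror handle top / head in px measured from t_m crop (10x, 185,175)
f=lambda x,y:((x+.5)/10-.5+185,(y+.5)/10-.5+175)
a,b=plane('top',*f(122,525),.055),plane('top',*f(318,488),.055);print(np.degrees(np.arctan2(-(a-b)[0],(a-b)[1])),np.linalg.norm(a-b),a,b)
a,b=plane('top',*f(85,122),.254),plane('top',*f(165,108),.254);print(np.degrees(np.arctan2(-(a-b)[0],(a-b)[1])),a,b)
a,b=plane('top',*f(95,180),.254),plane('top',*f(180,158),.254);print(np.degrees(np.arctan2(-(a-b)[0],(a-b)[1])),a,b)
E
```

```text
t 2.825 pos [0.5044 0.3667 0.4186] z az -2.94
[[-0.051 -0.003  0.999]
 [-0.999  0.002 -0.051]
 [-0.002 -1.    -0.003]]
q [-0.39  0.49 -0.49  1.28  0.22  1.42 -0.91] F [-0.4   0.12 -0.64] w 0.094
-18.83590384282006 0.059113122984852426 [0.49837782 0.39776364 0.055     ] [0.47929262 0.34181619 0.055     ]
-19.253667991021022 [0.51258043 0.37311916 0.254     ] [0.50559867 0.35313059 0.254     ]
-13.988955932048206 [0.49567267 0.37867309 0.254     ] [0.4901774  0.35661465 0.254     ]
```

```bash
python3 - <<'E'
from st import *
f=lambda x,y:((x+.5)/10-.5+185,(y+.5)/10-.5+175)
g=lambda x,y:((x+.5)/5-.5+190,(y+.5)/5-.5+140)
yaw=lambda a,b:np.degrees(np.arctan2(-(a-b)[0],(a-b)[1])).round(1)
a,b=plane('scene',*g(140,487),.056),plane('scene',*g(232,455),.056);print('scene up',yaw(a,b),a,b)
a,b=plane('scene',*g(140,518),.014),plane('scene',*g(228,487),.014);print('scene lo',yaw(a,b),a,b)
a,b=plane('top',*f(138,568),.014),plane('top',*f(312,525),.014);print('top lo',yaw(a,b),a,b)
im=cv2.imread('pics/scene_raw.png')[170:250,205:250];cv2.imwrite('pics/s_m.png',cv2.resize(im,None,fx=10,fy=10,interpolation=cv2.INTER_CUBIC)[:600] if 0 else cv2.resize(im,None,fx=7,fy=7,interpolation=cv2.INTER_CUBIC))
E
```

```text
scene up -16.6 [0.49170056 0.39963764 0.056     ] [0.47521668 0.34421431 0.056     ]
scene lo -16.7 [0.50345961 0.39330016 0.014     ] [0.48704323 0.33851624 0.014     ]
top lo -15.3 [0.50242936 0.39606947 0.014     ] [0.4879997  0.34344541 0.014     ]
```

View pics/s_m.png

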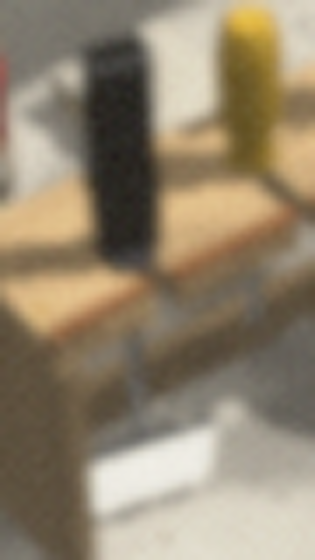

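step_arm(moves=[[[0,-0.04,-0.5],[0,0,-0.85],94],[[0,0,-0.5],[0,0,-0.85],94],[[0,0,-0.5],[0,0,0],94],[[0,0,-0.5],[0,0,0],94],[[0,0,-0.4],[0,0,0],94],[[0,0,-0.4],[0,0,0],94],[[0,0,-0.28],[0,0,0],94],[[0,0,0],[0,0,0],94]])

```text
clock: 3.82
position: [0.5068, 0.3584, 0.2336]
ee_rot: [0.421, -0.568, 0.569, -0.42]
ft_force: [0.2, -0.5, 0.2]
width: 0.094
```

```bash
python3 - <<'E'
from st import *
st()
for n,b in(('top',(170,150,110,100)),('scene',(190,100,110,130))):
    im=robot.camera(n)[:,:,::-1]; cv2.imwrite(f'pics/{n}_g.png',im); x,y,w,h=b
    cv2.imwrite(f'pics/{n}_gc.png',cv2.resize(im[y:y+h,x:x+w],None,fx=4,fy=4,interpolation=cv2.INTER_CUBIC))
E
```

```text
t 3.825 pos [0.5068 0.3584 0.2336] z az -17.04
[[-0.293 -0.002  0.956]
 [-0.956 -0.002 -0.293]
 [ 0.002 -1.    -0.001]]
q [-0.42  0.61 -0.4   1.59  0.27  1.   -1.19] F [ 0.17 -0.5   0.25] w 0.094
```

View pics/top_gc.png

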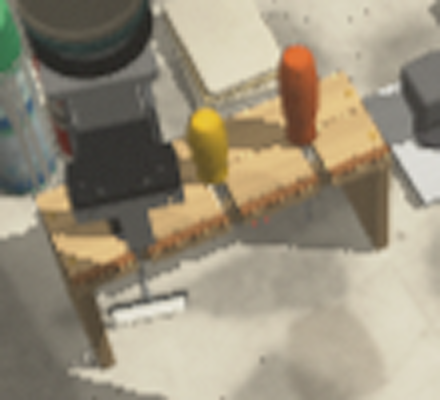

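View pics/scene_gc.png

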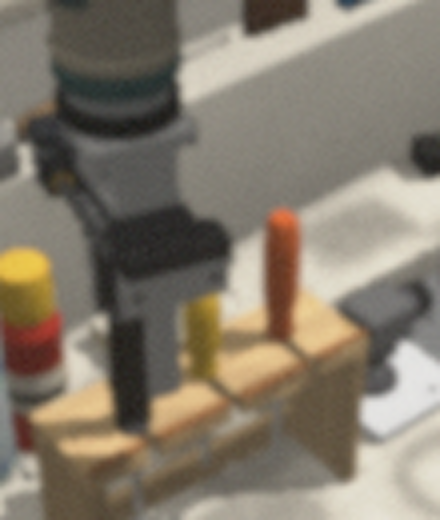

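step_arm(moves=[[[-0.05,0.09,0],[0,0,0],94],[[0,0,0],[0,0,0],94]], squeeze=35)

```text
clock: 4.18
position: [0.5037, 0.3662, 0.2355]
ee_rot: [-0.42, 0.568, -0.568, 0.422]
ft_force: [0.7, 0.1, 0.4]
width: 0.0935
```

step_arm(moves=[[[0,0,0],[0,0,0],60],[[0,0,0],[0,0,0],40],[[0,0,0],[0,0,0],25],[[0,0,0],[0,0,0],5],[[0,0,0],[0,0,0],5],[[0,0,0],[0,0,0],5]], squeeze=35)

```text
clock: 4.92
position: [0.5041, 0.3649, 0.2346]
ee_rot: [0.421, -0.568, 0.568, -0.421]
ft_force: [-0.0, -1.0, 0.1]
width: 0.0374
```

```bash
python3 - <<'E'
from st import *
st()
E
```

```text
t 4.925 pos [0.5041 0.3649 0.2346] z az -16.99
[[-0.292  0.     0.956]
 [-0.956 -0.    -0.292]
 [ 0.    -1.     0.   ]]
q [-0.43  0.61 -0.4   1.59  0.27  1.   -1.2 ] F [-0.01 -0.98  0.1 ] w 0.0374
```

Still closing.

step_arm(moves=[[[0,0,0],[0,0,0],5],[[0,0,0],[0,0,0],5],[[0,0,0],[0,0,0],5],[[0,0,0],[0,0,0],5]])

```text
clock: 5.42
position: [0.504, 0.365, 0.2347]
ee_rot: [-0.421, 0.568, -0.568, 0.421]
ft_force: [0.1, -0.1, -0.9]
width: 0.0156
```

step_arm(moves=[[[0,0,0.1],[0,0,0],5],[[0,0,0.11],[0,0,0],5],[[0,0,0],[0,0,0],5],[[-0.3,0.023,0],[0,0,0],5],[[-0.35,0.027,0],[0,0,0],5],[[-0.35,0.027,0],[0,0,0],5],[[-0.35,0.027,0],[0,0,0],5],[[-0.35,0.027,0],[0,0,0],5],[[0,0,0],[0,0,0],5]])

```text
clock: 6.55
position: [0.4008, 0.3733, 0.2476]
ee_rot: [-0.421, 0.568, -0.568, 0.421]
ft_force: [0.4, -1.0, -0.6]
width: 0.0155
```

```bash
python3 - <<'E'
from st import *
st()
for n,b in(('top',(150,150,130,110)),('scene',(190,140,130,130))):
    im=robot.camera(n)[:,:,::-1]; cv2.imwrite(f'pics/{n}_h.png',im); x,y,w,h=b
    cv2.imwrite(f'pics/{n}_hc.png',cv2.resize(im[y:y+h,x:x+w],None,fx=4,fy=4,interpolation=cv2.INTER_CUBIC))
E
```

```text
t 6.55 pos [0.4008 0.3733 0.2476] z az -16.84
[[-0.29  -0.     0.957]
 [-0.957  0.    -0.29 ]
 [-0.    -1.    -0.   ]]
q [-0.52  0.49 -0.42  1.78  0.24  0.93 -1.33] F [ 0.4  -1.05 -0.58] w 0.0155
```

View pics/top_hc.png

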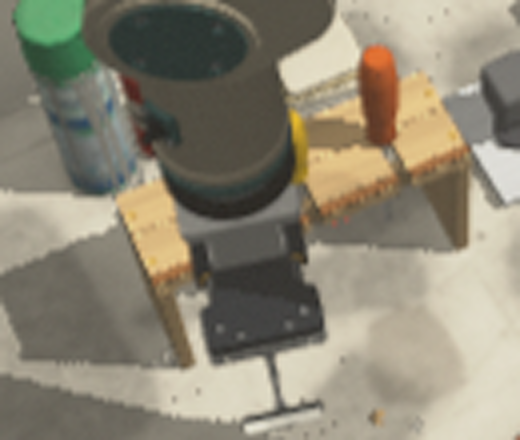

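View pics/scene_hc.png

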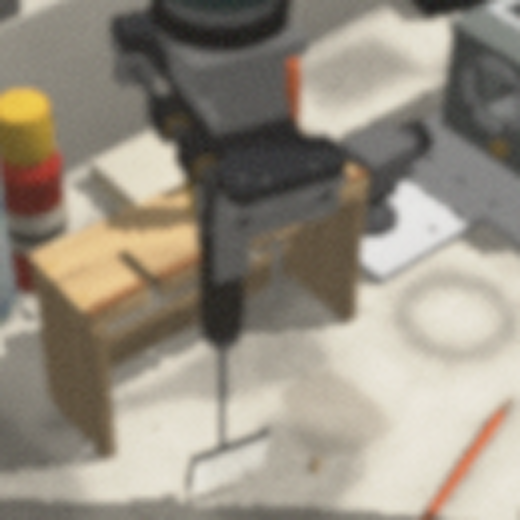

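step_arm(moves=[[[0,0,0.5],[0,0,0],5],[[0,0,0.8],[0,0,0],5],[[0,0,0.8],[0,0,0],5],[[0,0,0.8],[0,0,0],5],[[0,0,0.2],[0,0,0],5],[[0,0,0],[0,0,0],5],[[0,0,0],[0,0,0],5]])

```text
clock: 7.52
position: [0.4019, 0.3719, 0.4313]
ee_rot: [0.422, -0.568, 0.569, -0.419]
ft_force: [0.9, 0.6, -1.2]
width: 0.0158
```

```bash
python3 - <<'E'
from st import *
st()
for n in('top','scene'):
    im=robot.camera(n)[:,:,::-1]; cv2.imwrite(f'pics/{n}_i.png',im)
    # expected head area
    u,v=proj(n,[.38,.38,.2])[0]; x,y=int(u-35),int(v-35); print(n,x,y)
    cv2.imwrite(f'pics/{n}_ic.png',cv2.resize(im[y:y+70,x:x+70],None,fx=8,fy=8,interpolation=cv2.INTER_CUBIC))
E
```

```text
t 7.525 pos [0.4019 0.3719 0.4313] z az -17.02
[[-0.293 -0.002  0.956]
 [-0.956 -0.003 -0.293]
 [ 0.003 -1.    -0.002]]
q [-0.49  0.34 -0.46  1.47  0.15  1.37 -1.25] F [ 0.85  0.6  -1.23] w 0.0158
top 181 201
scene 213 184
```

View pics/top_ic.png

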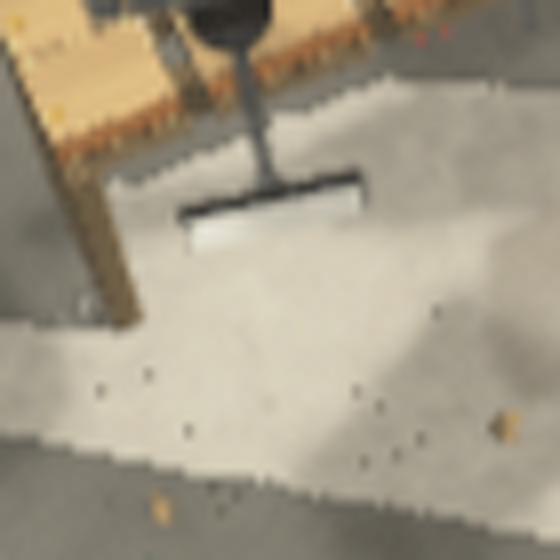

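View pics/scene_ic.png

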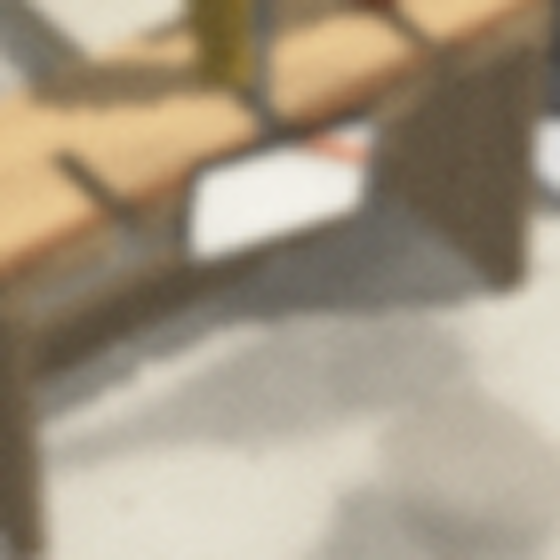

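```bash
cat > quad.py <<'E'
from st import *
def quad(Sp,Tp):  # UL,UR,LR,LL
    X=[]
    for a,b in zip(Sp,Tp):
        x,e=tri(a,b); X.append(x); print(x.round(4),round(e,4))
    UL,UR,LR,LL=X; c=np.mean(X,0); w=(UR+LR-UL-LL)/2; u=(UL+UR-LL-LR)/2
    n=np.cross(u,w); n/=np.linalg.norm(n)
    if n[0]>0:n=-n
    print('c',c.round(4),'w',np.linalg.norm(w).round(4),'h',np.linalg.norm(u).round(4),'n',n.round(3),'elev',np.degrees(np.arcsin(n[2])).round(1),'az',np.degrees(np.arctan2(n[1],n[0])).round(1),'w az',np.degrees(np.arctan2(w[1],w[0])).round(1),'u',(u/np.linalg.norm(u)).round(3))
    return X
E
python3 - <<'E'
from quad import *
g=lambda ox,oy:(lambda x,y:((x+.5)/8-.5+ox,(y+.5)/8-.5+oy))
T=g(181,201);S=g(213,184)
quad([S(193,182),S(372,123),S(364,208),S(190,257)],[T(190,223),T(360,184),T(362,210),T(193,248)])
E
```

```text
[0.3962 0.4023 0.2452] 0.0029
[0.3763 0.35   0.2516] 0.0005
[0.3854 0.3462 0.2082] 0.0043
[0.4032 0.4007 0.2085] 0.0005
c [0.3903 0.3748 0.2284] w 0.0567 h 0.041 n [-0.926  0.315 -0.207] elev -11.9 az 161.2 w az -109.4 u [-0.195  0.068  0.978]
```

step_arm(moves=[[[0,0,0],[0.24,0.8,0],5],[[0,0,0],[0.24,0.8,0],5],[[0,0,0],[0.24,0.8,0],5],[[0,0,0],[0,0,0],5],[[0,0,0],[0,0,0],5]])

```text
clock: 8.25
position: [0.4013, 0.3732, 0.433]
ee_rot: [-0.488, 0.658, -0.461, 0.341]
ft_force: [-0.8, 0.1, -1.4]
width: 0.0158
```

```bash
python3 - <<'E'
from st import *
st()
for n in('top','scene'):
    im=robot.camera(n)[:,:,::-1]; cv2.imwrite(f'pics/{n}_j.png',im)
    u,v=proj(n,[.32,.40,.24])[0]; x,y=int(u-35),int(v-35); print(n,x,y)
    cv2.imwrite(f'pics/{n}_jc.png',cv2.resize(im[y:y+70,x:x+70],None,fx=8,fy=8,interpolation=cv2.INTER_CUBIC))
E
```

```text
t 8.25 pos [0.4013 0.3732 0.433 ] z az -16.94
[[-0.291 -0.328  0.899]
 [-0.957  0.098 -0.274]
 [ 0.002 -0.94  -0.342]]
q [-0.34  0.48 -0.49  1.32 -0.09  1.56 -1.09] F [-0.83  0.11 -1.42] w 0.0158
top 184 217
scene 224 189
```

View pics/top_jc.png

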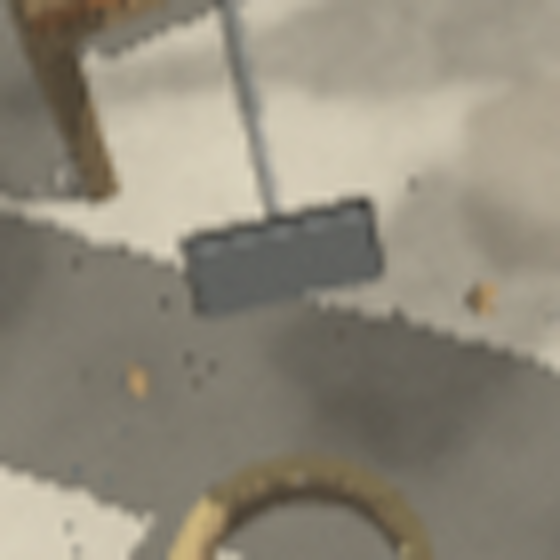

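View pics/scene_jc.png

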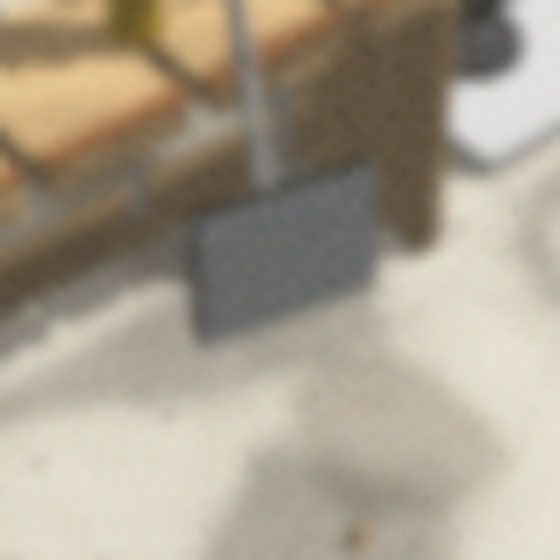

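```bash
python3 - <<'E'
from quad import *
g=lambda ox,oy:(lambda x,y:((x+.5)/8-.5+ox,(y+.5)/8-.5+oy))
T=g(184,217);S=g(224,189)
quad([S(196,228),S(376,170),S(379,282),S(205,341)],[T(188,249),T(374,209),T(384,276),T(202,315)])
# expected geometry
M=R.from_quat([-0.488,0.658,-0.461,0.341]).as_matrix(); tcp=np.array([.4013,.3732,.433])
zup=-M[:,1]; fx=-M[:,2]
sw=tcp-zup*(.0847+.115)
for th in(-10,-12,-14,-16):
    t=np.radians(th); n=fx*np.cos(t)+zup*np.sin(t); print(th,(sw+.012*n).round(4),'elev',np.degrees(np.arcsin(n[2])).round(1),'az',np.degrees(np.arctan2(n[1],n[0])).round(1))
E
```

```text
[0.3358 0.4218 0.2678] 0.0002
[0.3194 0.3672 0.2665] 0.0007
[0.3138 0.3694 0.2265] 0.0003
[0.33   0.4243 0.2284] 0.0008
c [0.3247 0.3957 0.2473] w 0.0571 h 0.0402 n [-0.948  0.278  0.153] elev 8.8 az 163.7 w az -106.6 u [ 0.142 -0.058  0.988]
-10 [0.3245 0.3963 0.2475] elev 10.0 az 163.1
-12 [0.3245 0.3963 0.247 ] elev 8.0 az 163.1
-14 [0.3244 0.3964 0.2466] elev 6.0 az 163.1
-16 [0.3244 0.3964 0.2462] elev 4.0 az 163.1
```

```bash
cat > tgt.py <<'E'
from st import *
TH=np.radians(-11.5); CASE=np.array([.514,-.1425]); CY=np.radians(-93.)
C=R.from_euler('z',CY).as_matrix()
def glass(tcp,M):
    zup=-M[:,1]; fx=-M[:,2]; n=fx*np.cos(TH)+zup*np.sin(TH); return tcp-zup*.1997+.012*n,n
def target(zc=.08):
    n=C@np.array([-108,-53,-9.]);n/=np.linalg.norm(n)
    az=np.arctan2(-n[1],-n[0]); el=np.arcsin(n[2])
    Rm=R.from_euler('ZY',[az,el-TH]).as_matrix()  # mirror frame
    M=np.c_[-Rm[:,1],-Rm[:,2],Rm[:,0]]
    ctr=np.r_[CASE,zc]; tcp=ctr-.012*n+Rm[:,2]*.1997
    return tcp,M,n
def report():
    s,M=st(); g,n=glass(s['position'],M); tcp,Mt,nt=target()
    gl=C.T@(g-np.r_[CASE,0]); print('glass in case',gl.round(4))
    sp=np.array([-.108,-.053,.071]); d=C@(sp-gl); y=-M[:,0]; zz=np.cross(-n,y)
    print('sight in glass',(-n@d).round(4),(y@d).round(4),(zz@d).round(4))
    print('need shift units',((tcp-s['position'])/.06).round(3),'rot units',np.degrees(R.from_matrix(Mt@M.T).as_rotvec()).round(2),(np.degrees(R.from_matrix(Mt@M.T).as_rotvec())/8).round(3), 'tcp tgt',tcp.round(4))
if __name__=='__main__': report()
E
python3 tgt.py
```

```text
t 8.35 pos [0.4008 0.3736 0.4338] z az -16.85
[[-0.29  -0.327  0.899]
 [-0.957  0.098 -0.272]
 [ 0.001 -0.94  -0.342]]
q [-0.34  0.48 -0.49  1.32 -0.09  1.56 -1.08] F [-0.63  0.9  -0.83] w 0.0159
glass in case [-0.5284 -0.2179  0.2479]
sight in glass 0.2839 -0.3686 -0.137
need shift units [ 2.13  -9.169 -2.58 ] rot units [ -8.74  -9.85 -49.81] [-1.092 -1.231 -6.226] tcp tgt [ 0.5286 -0.1766  0.279 ]
```

step_arm(moves=[[[0,0,0],[-0.235,-0.765,0],5],[[0,0,0],[-0.235,-0.765,0],5],[[0,-0.5,0],[0,0,0],5],[[0,-0.85,0],[0,0,0],5],[[0,-0.85,0],[0,0,0],5],[[0,-0.85,0],[0,0,0],5],[[0,-0.85,0],[0,0,0],5],[[0,0,0],[0,0,0],5]])

```text
clock: 9.35
position: [0.4018, 0.1357, 0.434]
ee_rot: [-0.445, 0.603, -0.534, 0.391]
ft_force: [0.2, 0.4, -0.8]
width: 0.0164
```

```bash
python3 tgt.py
```

```text
t 9.35 pos [0.4018 0.1357 0.434 ] z az -17.33
[[-0.297 -0.119  0.947]
 [-0.955  0.033 -0.296]
 [ 0.004 -0.992 -0.123]]
q [-0.03  0.18 -0.37  1.68 -0.01  1.39 -0.7 ] F [ 0.23  0.38 -0.8 ] w 0.0164
glass in case [-0.2803 -0.1622  0.2349]
sight in glass 0.1353 -0.1394 -0.1754
need shift units [ 2.113 -5.206 -2.583] rot units [ 2.700e-01 -2.000e-02 -4.955e+01] [ 3.300e-02 -3.000e-03 -6.194e+00] tcp tgt [ 0.5286 -0.1766  0.279 ]
```

step_arm(moves=[[[0.26,-0.5,0],[0,0,-0.77],5],[[0.26,-0.67,0],[0,0,-0.77],5],[[0.26,-0.67,0],[0,0,-0.77],5],[[0.26,-0.67,0],[0,0,-0.77],5],[[0.26,-0.67,0],[0,0,-0.77],5],[[0.26,-0.67,0],[0,0,-0.77],5],[[0.26,-0.67,0],[0,0,-0.77],5],[[0.26,-0.67,0],[0,0,-0.77],5],[[0,0,0],[0,0,0],5],[[0,0,0],[0,0,0],5],[[0,0,0],[0,0,0],5]])

```text
clock: 10.72
position: [0.5271, -0.1703, 0.4337]
ee_rot: [-0.156, 0.734, -0.647, 0.137]
ft_force: [1.0, -0.3, 0.0]
width: 0.016
```

```bash
python3 tgt.py; python3 - <<'E'
from st import *
for n in('top','scene'):
    im=robot.camera(n)[:,:,::-1]; cv2.imwrite(f'pics/{n}_k.png',im)
    u,v=proj(n,[.51,-.14,.2])[0]; x,y=int(u-50),int(v-50); print(n,x,y)
    cv2.imwrite(f'pics/{n}_kc.png',cv2.resize(im[y:y+100,x:x+100],None,fx=6,fy=6,interpolation=cv2.INTER_CUBIC))
E
```

```text
t 10.725 pos [ 0.5271 -0.1703  0.4337] z az -66.07
[[-0.914 -0.052  0.402]
 [-0.406  0.115 -0.907]
 [ 0.001 -0.992 -0.126]]
q [ 0.35  0.38 -0.05  1.38 -0.08  1.46 -0.84] F [ 0.96 -0.32  0.05] w 0.016
glass in case [-0.006  -0.0025  0.2348]
sight in glass -0.1256 0.0013 -0.1549
need shift units [ 0.025 -0.105 -2.579] rot units [-0.02 -0.07 -0.8 ] [-0.002 -0.009 -0.1  ] tcp tgt [ 0.5286 -0.1766  0.279 ]
top 300 69
scene 286 75
```

View pics/top_kc.png

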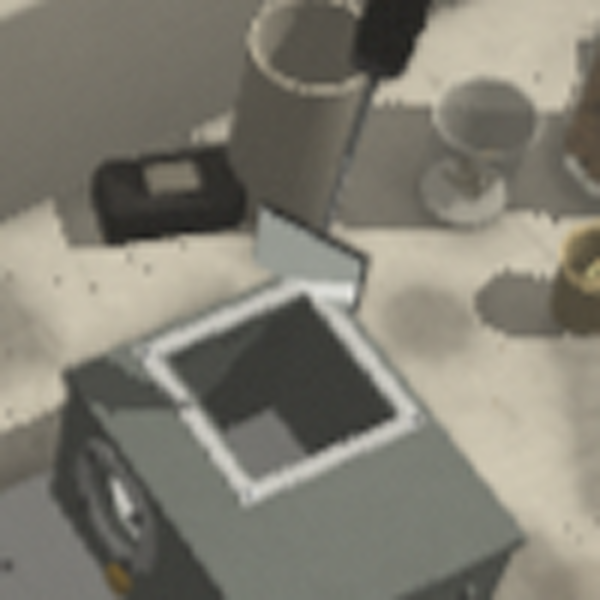

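View pics/scene_kc.png

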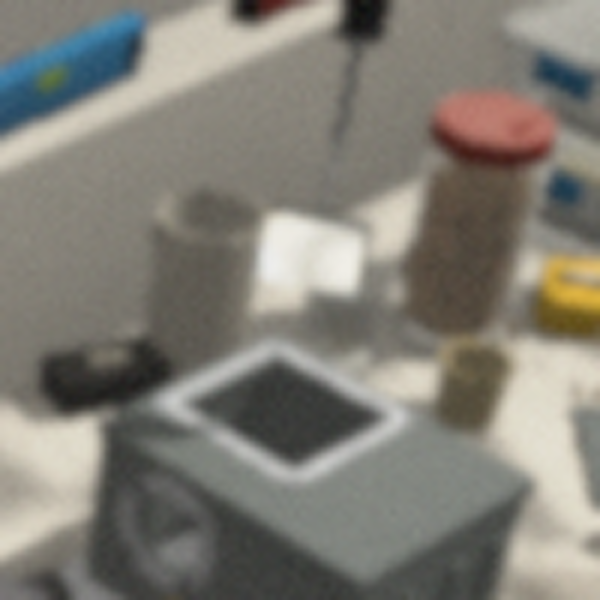

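```bash
python3 - <<'E'
from quad import *
import tgt
g=lambda ox,oy:(lambda x,y:((x+.5)/6-.5+ox,(y+.5)/6-.5+oy))
T=g(300,69);S=g(286,75)
quad([S(266,211),S(366,238),S(359,293),S(258,285)],[T(262,212),T(364,266),T(355,306),T(256,257)])
s=robot.get_state();M=R.from_quat(s['ee_rot']).as_matrix();c,n=tgt.glass(s['position'],M)
y=-M[:,0];z=np.cross(-n,y);z=z if z[2]>0 else -z
print(c.round(4),n.round(3),np.degrees(np.arcsin(n[2])),np.degrees(np.arctan2(n[1],n[0])))
pts=np.array([c+a*.028*y+b*.022*z for a,b in((1,1),(-1,1),(-1,-1),(1,-1))])
print(pts.round(4));print('T',((proj('top',pts)-[300,69]+.5)*6-.5).round(),'S',((proj('scene',pts)-[286,75]+.5)*6-.5).round())
E
```

```text
[ 0.5361 -0.1233  0.2557] 0.0005
[ 0.4868 -0.1492  0.2504] 0.0006
[ 0.4882 -0.154   0.214 ] 0.0025
[ 0.5457 -0.1386  0.2   ] 0.0032
c [ 0.5142 -0.1413  0.23  ] w 0.0574 h 0.0474 n [-0.367  0.899 -0.241] elev -13.9 az 112.2 w az -158.9 u [-0.116  0.213  0.97 ]
[ 0.5117 -0.1372  0.2347] [-0.404  0.912 -0.074] -4.258804485677302 113.87531735410552
[[ 0.5366 -0.1244  0.2566]
 [ 0.4854 -0.147   0.2567]
 [ 0.4867 -0.15    0.2128]
 [ 0.5379 -0.1274  0.2127]]
T [[263. 209.]
 [365. 262.]
 [352. 315.]
 [253. 262.]] S [[267. 209.]
 [367. 230.]
 [354. 297.]
 [257. 276.]]
```

step_arm(moves=[[[0.02,-0.1,-0.2],[0,0,-0.1],5],[[0,0,-0.4],[0,0,0],5],[[0,0,-0.3],[0,0,0],5],[[0,0,0],[0,0,0],5],[[0,0,0],[0,0,0],5],[[0,0,0],[0,0,0],5]])

```text
clock: 11.58
position: [0.5285, -0.1788, 0.38]
ee_rot: [-0.149, 0.735, -0.648, 0.131]
ft_force: [0.3, 0.2, -1.2]
width: 0.016
```

```bash
python3 tgt.py; python3 - <<'E'
from st import *
for n in('top','scene'):
    im=robot.camera(n)[:,:,::-1]; cv2.imwrite(f'pics/{n}_l.png',im)
    u,v=proj(n,[.51,-.14,.15])[0]; x,y=int(u-50),int(v-50)
    cv2.imwrite(f'pics/{n}_lc.png',cv2.resize(im[y:y+100,x:x+100],None,fx=5,fy=5,interpolation=cv2.INTER_CUBIC))
E
```

```text
t 11.575 pos [ 0.5285 -0.1788  0.38  ] z az -67.09
[[-0.921 -0.049  0.386]
 [-0.389  0.115 -0.914]
 [ 0.001 -0.992 -0.125]]
q [ 0.36  0.41 -0.04  1.48 -0.08  1.34 -0.83] F [ 0.31  0.25 -1.17] w 0.016
glass in case [2.30e-03 1.00e-04 1.81e-01]
sight in glass -0.1304 0.0006 -0.1005
need shift units [ 0.002  0.036 -1.684] rot units [ 0.06 -0.03  0.22] [ 0.008 -0.004  0.028] tcp tgt [ 0.5286 -0.1766  0.279 ]
```

View pics/top_lc.png

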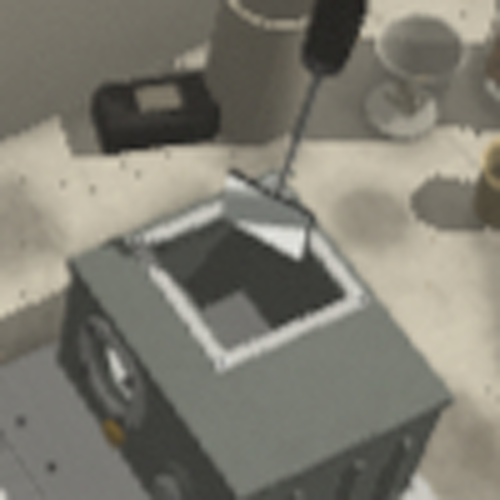

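View pics/scene_lc.png

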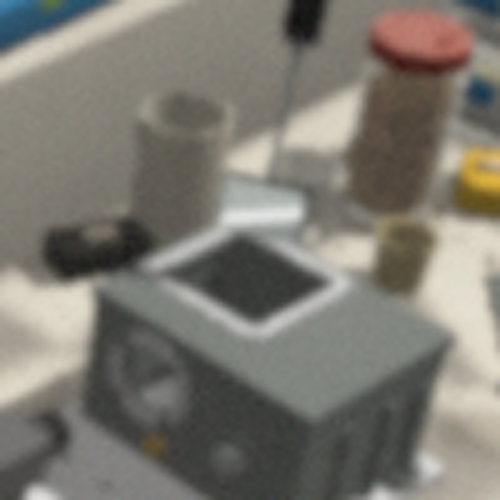

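step_arm(moves=[[[0,0.03,-0.2],[0,0,0.02],5],[[0,0,-0.2],[0,0,0],5],[[0,0,-0.2],[0,0,0],5],[[0,0,-0.2],[0,0,0],5],[[0,0,-0.2],[0,0,0],5],[[0,0,-0.1],[0,0,0],5],[[0,0,0],[0,0,0],5],[[0,0,0],[0,0,0],5]])

```text
clock: 12.68
position: [0.5284, -0.1769, 0.3137]
ee_rot: [-0.151, 0.735, -0.648, 0.132]
ft_force: [0.7, 0.0, -0.5]
width: 0.0159
```

```bash
python3 tgt.py; python3 - <<'E'
from st import *
for n in('top','scene'):
    im=robot.camera(n)[:,:,::-1]; cv2.imwrite(f'pics/{n}_m.png',im)
    u,v=proj(n,[.51,-.14,.15])[0]; x,y=int(u-50),int(v-50)
    cv2.imwrite(f'pics/{n}_mc.png',cv2.resize(im[y:y+100,x:x+100],None,fx=5,fy=5,interpolation=cv2.INTER_CUBIC))
E
```

```text
t 12.675 pos [ 0.5284 -0.1769  0.3137] z az -66.93
[[-0.92  -0.05   0.389]
 [-0.392  0.115 -0.913]
 [ 0.001 -0.992 -0.125]]
q [ 0.36  0.46 -0.05  1.59 -0.08  1.18 -0.82] F [ 0.66  0.01 -0.51] w 0.0159
glass in case [ 0.0004 -0.0004  0.1146]
sight in glass -0.1235 0.0005 -0.0345
need shift units [ 0.003  0.005 -0.578] rot units [ 0.04 -0.07  0.06] [ 0.005 -0.008  0.007] tcp tgt [ 0.5286 -0.1766  0.279 ]
```

View pics/top_mc.png

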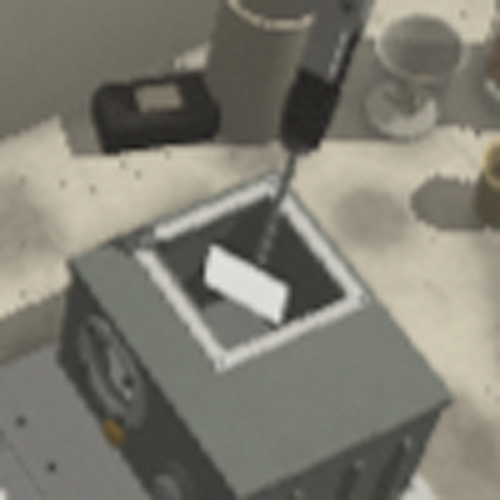

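View pics/scene_mc.png

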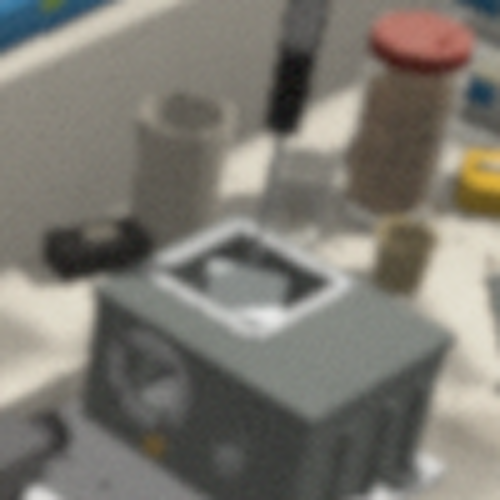

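Head is inside, clear all round. Down the last 35 mm, then hold.

step_arm(moves=[[[0,0,-0.15],[0,0,0],5],[[0,0,-0.15],[0,0,0],5],[[0,0,-0.15],[0,0,0],5],[[0,0,-0.13],[0,0,0],5],[[0,0,0],[0,0,0],5],[[0,0,0],[0,0,0],5],[[0,0,0],[0,0,0],5],[[0,0,0],[0,0,0],5]])

```text
clock: 13.78
position: [0.5282, -0.1769, 0.2787]
ee_rot: [-0.151, 0.735, -0.648, 0.132]
ft_force: [0.1, -0.3, -0.8]
width: 0.0156
```

```bash
python3 tgt.py; python3 - <<'E'
from st import *
import ov
ims={}
for n in('top','scene'):
    im=robot.camera(n)[:,:,::-1]; cv2.imwrite(f'pics/{n}_n.png',im)
im=cv2.imread('pics/top_n.png');u,v=proj('top',[.51,-.14,.1])[0]; x,y=int(u-40),int(v-40);print(x,y)
cv2.imwrite('pics/top_nc.png',cv2.resize(im[y:y+80,x:x+80],None,fx=7,fy=7,interpolation=cv2.INTER_CUBIC))
im=cv2.imread('pics/scene_n.png')
cv2.imwrite('pics/scene_nc.png',cv2.resize(im[90:290,170:400],None,fx=3,fy=3,interpolation=cv2.INTER_CUBIC))
E
```

```text
t 13.775 pos [ 0.5282 -0.1769  0.2787] z az -66.93
[[-0.92  -0.051  0.389]
 [-0.392  0.115 -0.913]
 [ 0.002 -0.992 -0.126]]
q [ 0.36  0.49 -0.05  1.64 -0.08  1.1  -0.81] F [ 0.13 -0.34 -0.83] w 0.0156
glass in case [ 0.0004 -0.0006  0.0797]
sight in glass -0.1208 0.0006 0.0003
need shift units [0.006 0.005 0.005] rot units [ 0.04 -0.09  0.06] [ 0.005 -0.011  0.007] tcp tgt [ 0.5286 -0.1766  0.279 ]
304 99
```

View pics/top_nc.png

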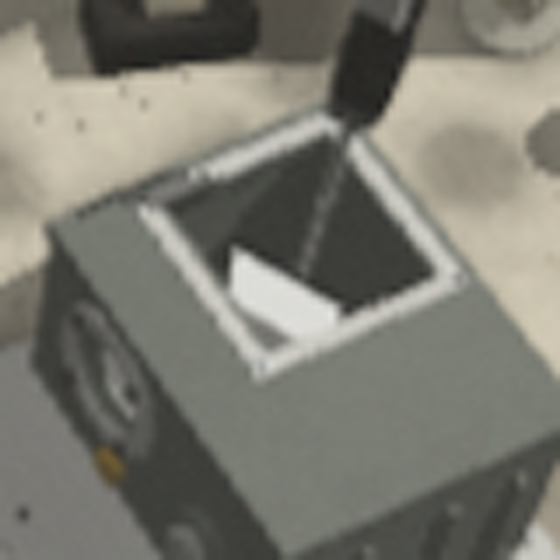

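View pics/scene_nc.png

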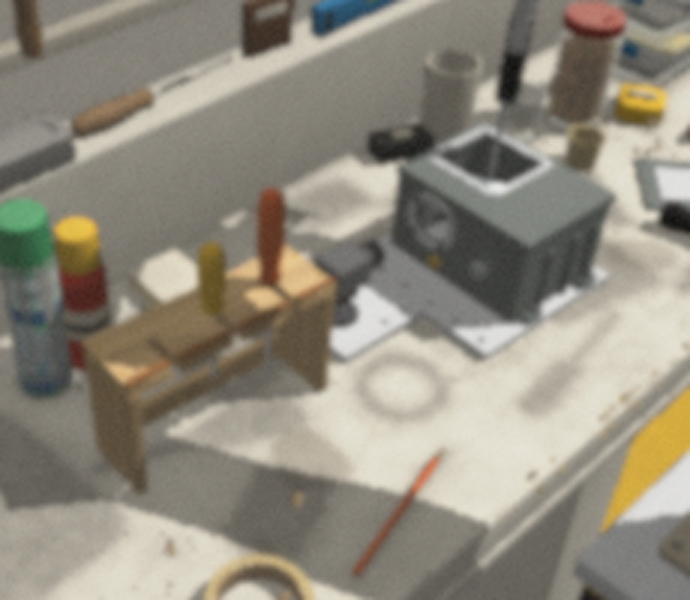

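```bash
python3 - <<'E'
from st import *
import tgt
s=robot.get_state();M=R.from_quat(s['ee_rot']).as_matrix();c,n=tgt.glass(s['position'],M)
y=-M[:,0];z=np.cross(-n,y)
pts=np.array([c+a*.028*y+b*.022*z for a,b in((1,1),(-1,1),(-1,-1),(1,-1))])
print(((proj('top',pts)-[304,99]+.5)*7-.5).round(), s['joint_vel'].round(3))
E
```

```text
[[235. 248.]
 [342. 308.]
 [329. 358.]
 [226. 300.]] [ 0.001  0.     0.001  0.003  0.001 -0.001  0.001]
```

```bash
python3 -c "
from cell import robot
print(robot.sign_off())"
```

```text
the job is handed in; nothing more can be done
None
```

I took the mirror out of the left slot of the rack and lowered its head through the hatch. It is now held still behind the bore at the angle that should show the camera the nut. The job was handed in at about 14 s; sign-off gives no verdict.

**Glass position:** the last check, worked out from the arm's pose and my fits, puts the centre at case (0.4, -0.6, 79.7) mm. The best place is (0, 0, 80) mm.

**Aim:** by the same calculation, the line square out of the glass passes the sight point within 1 mm, 121 mm away. I couldn't see through the bench camera, so this rests on my estimates of the swivel angle (about -11.5°) and the case's pose.

**Contact and stillness:** the wrist force was under 1 N, the joint speeds were close to zero, and the finger opening was 15.6 mm on the handle. The top picture shows the head and stem clear of the hatch edges.

**Screwdrivers:** both still stand in their slots in the final scene picture. I judged that by eye and didn't measure them again.

**Checks that disagreed:**
- **Swivel angle:** two clear measurements agreed within about 1°. A third, from blurred corners just above the case, put the glass about 10° lower. I put that down to poor corner picks.
- **Final corners:** the visible glass corners match the predicted ones to about 1 pixel in the last top picture.
- **Case pose:** my first fit from the roof corners differed by about 6 mm from the hatch frame. I used a pose between them, and its overlay matched both pictures within 1 to 2 mm.

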